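# Sweep the loose caps into the catch tray

## Task

Clear the bench: with your fingertips, sweep the three loose white caps that lie flat on the bench into the three-sided catch tray, so that each lies flat and wholly inside it. Slide them along the bench without picking them up or flicking them, and leave the jars, the weight and everything else standing where they are.

Things in the scene. Friction and masses are not known exactly. Their poses are not given: they have to be found in the camera images.
- tray: Three-sided aluminium catch tray fixed to the bench; its position and yaw vary. Origin: on the bench at the centre of its floor. Inside it is 150 mm along its x and 90 mm along its y; walls 5 mm thick and 25 mm high stand at -x, +x and +y. Its -y side is the open mouth (no wall, no step: the floor is level with the bench), in the plane y = -45 mm of its frame.
- cap_a: Loose white plastic screw cap lying flat on the bench, a ribbed disc 34 mm in diameter and 14 mm high, 11 to 19 g. Origin: centre of its underside; z up. It slides, and stops within a few mm of where a slow push ends.
- cap_b: Loose white plastic screw cap lying flat on the bench, a ribbed disc 34 mm in diameter and 14 mm high, 11 to 19 g. Origin: centre of its underside; z up. It slides, and stops within a few mm of where a slow push ends.
- cap_c: Loose white plastic screw cap lying flat on the bench, a ribbed disc 34 mm in diameter and 14 mm high, 11 to 19 g. Origin: centre of its underside; z up. It slides, and stops within a few mm of where a slow push ends.
- jar_a: Closed sample jar standing upright among the caps (stays): amber body 32 mm in diameter and 30 mm high, white 26 mm lid on it, 40 mm high in all, about 60 g. Origin: centre of its underside.
- jar_b: Closed sample jar standing upright among the caps (stays): amber body 32 mm in diameter and 30 mm high, white 26 mm lid on it, 40 mm high in all, about 60 g. Origin: centre of its underside.
- weight: Steel balance weight standing upright among the caps (stays): 24 mm in diameter, 38 mm high with a small knob at the top, 100 g. Origin: centre of its underside.
- rotor: Grey carousel holding tubes, on the bench at the robot's right: 140 mm in diameter, 158 mm high (stays). Origin: centre of its underside.
- rack: White grid tube rack with a few tubes, at the robot's left beyond the tray: 130 x 220 mm (x, y), 80 mm high with its tubes (stays). Origin: centre of its underside.
- beaker: Clear beaker with pipettes, far left: 68 mm in diameter, 90 mm high, pipettes to 160 mm (stays). Origin: centre of its underside.
- reagent: Amber reagent bottle, far right: 64 mm in diameter, 130 mm high (stays). Origin: centre of its underside.
- marker: Marker pen lying at the far edge: 120 mm long along its x, 15 mm wide, 13 mm high (stays). Origin: centre of its underside.

How it is judged:
At the end, for the whole second after the job is handed in: All three caps lie flat and at rest on the tray's floor between its walls, each with its centre at least 14 mm inside the mouth (3 mm overhang allowed); the jars, the weight, carousel, rack, beaker, bottle and marker are within 20 mm of where they were, and those that stood are upright (y of cap_a in the frame of tray between -0.031 and 0.045 m and x of cap_a in the frame of tray between -0.075 and 0.075 m and height (world z) of each of cap_a, cap_b, cap_c below 0.005 m and angle between each of cap_a, cap_b, cap_c, jar_a, jar_b, weight, rotor, rack, beaker, reagent's own z axis and vertical below 0.2 rad and linear speed of each of cap_a, cap_b, cap_c below 0.01 m/s and y of cap_b in the frame of tray between -0.031 and 0.045 m and x of cap_b in the frame of tray between -0.075 and 0.075 m and y of cap_c in the frame of tray between -0.031 and 0.045 m and x of cap_c in the frame of tray between -0.075 and 0.075 m and distance of each of jar_a, jar_b, weight, rotor, rack, beaker, reagent, marker from where it was at the start of the episode below 0.02 m); the robot touches nothing.
It fails at once if a cap is lifted off the bench (its underside more than 18 mm up) (height (world z) of any of cap_a, cap_b, cap_c above 0.018 m).
It fails at once if a cap is flicked (faster than 0.7 m/s) (linear speed of any of cap_a, cap_b, cap_c above 0.7 m/s).
It fails at once if a jar, the weight or another bystander is moved by more than 20 mm (distance of any of jar_a, jar_b, weight, rotor, rack, beaker, reagent, marker from where it was at the start of the episode above 0.02 m).
It fails at once if a jar, the weight or another standing thing is tipped (angle between any of jar_a, jar_b, weight, rotor, rack, beaker, reagent's own z axis and vertical above 0.5 rad).
It also fails if it takes over 72 s, if anything falls off the work surface, if the arm or the gripper's body presses on something with over 40 N, if the wrist force passes 120 N, or if a joint passes its speed limit or range.

## Robot

A 7-joint arm with a two-finger parallel gripper is mounted at the origin on the work surface. World frame = base frame: x ahead of the robot, y to its left, z up, the work surface at z = 0. Lengths are in m, angles in rad, forces in N, time in s.
With the tool pointing down it reaches from about 0.425 to 0.95 m from the base axis. Payload 4.7 kg.
Tool frame: the origin (TCP) lies between the finger pads; the fingertips stand 25 mm ahead of it and the grasp point (between the pads) lies 6 mm ahead of it; x points along the fingers, z is the direction in which the jaws open and shut, and the axes are right-handed (so a half turn about x gives the same grasp; the last joint's range is limited). The gripper opens to 85 mm and grips with 20 to 120 N. Pads are 22 mm wide; open, the fingers measure 114 mm over their backs; the gripper's body (76 mm by 85 mm) begins 54 mm behind the grasp point. The pads swing forward as they close: fully open they stand 13 mm farther back than shut.
Start: joints at [-1.326, 0.469, -0.049, 1.532, 0.024, 1.141, -0.082], TCP at [0.182, 0.65, 0.256] pointing down, gripper open.
Joint ranges: [-2.59, 2.59], [-0.33, 1.99], [-1.39, 1.29], [0.1, 2.45], [-1.04, 4.18], [0.21, 1.99], [-2.66, 2.66]. Speed limits (rad/s): [2.57, 2.57, 3.14, 3.14, 3.14, 3.14, 3.14].

## Interface

Orientations are given as a 3x3 rotation matrix whose columns are the frame's x, y, z axes.
In Python, from rig import * gives the robot as it stands. Calls block until the motion is done:
- movep(position, orientation): joint-space move of the TCP to a pose.
- move_l(position, attitude=None, feed=0.15, until_force=None): straight line of the TCP; attitude=None keeps the orientation; feed is the mean speed in m/s. With until_force (N) it stops when the force on the tool has changed by that much, and returns True; else False.
- move_joints(angles): joint-space move.
- command_gripper(opening, newtons=None): finger opening in m; newtons is the grip in N (None keeps the last); returns when the fingers have stopped.
- sleep(seconds).
- inverse_kinematics(position, orientation): joint angles nearest the present ones, or None.
- sense(): the state.
- camera(name): name is "scene" or "top" or "wrist"; returns (picture, depth): 384x512x3 uint8, red, green, blue; 384x512 float32, m along the optical axis (not along the pixel's ray), 0 where there is no reading.
- camera_params(name): a dict with "K" (3x3 intrinsics, pixels), "position" and "rotation" of the camera in the world; the wrist camera has in their place "tool_from_camera" (4x4, takes a point from camera to tool coordinates, whose origin is the TCP and whose axes are the tool frame's). Camera axes: x right, y down, z forward; pixel columns grow to the right and rows downward; lengths in m; the calibration is good to about 2 mm. The wrist camera is an equidistant fisheye: a pixel r from the principal point sees the ray r / f radians off the axis. A picture is of the moment at which its call begins: read the wrist's pose just before it. camera_params takes no time and is no camera call.
A pose or a line that the arm cannot do raises Unreachable and nothing moves.
- finish_job(): hands the job in, once; it reports no verdict.
The state is a dict: "time_s": time; "joint_pos": joint angles; "qd": joint speeds; "joint_efforts": joint torques, N m; "position": TCP position; "tcp_rot": TCP orientation; "wrist_force": force on the tool from outside, world axes, zero at the start; "ft_torque": the same for the moment, N m; "finger_gap": finger opening in m.
Only numpy, scipy, OpenCV 4.12 (cv2) and the standard library are available. Lean on these libraries where they do the work, as an engineer would, in place of code of your own. Each camera call takes 0.05 s, during which the arm holds its last target. There are 200 camera calls.

## Working session

There is one attempt and no reset: what is moved stays moved. The work goes in short steps, each a Python script; the robot and the scene stay as the last script left them, time stands still between calls to the robot, and variables do not carry over. Pictures are saved under pics/ and viewed, about 8 in all and at most 12, crops included, and the job is handed in when it is done.

```bash
mkdir -p pics; ls; python3 - <<'E'
from rig import *
import cv2, numpy as np
for n in ("top","scene"):
    p,d=camera(n); cv2.imwrite(f"pics/{n}0.png",p[:,:,::-1]); np.save(f"{n}_d.npy",d); np.save(f"{n}_p.npy",p)
    c=camera_params(n); print(n,c["K"].tolist(),np.round(c["position"],4).tolist(),np.round(c["rotation"],4).tolist())
s=sense(); print(s["time_s"],s["position"],s["tcp_rot"],s["finger_gap"])
E
```

```text
pics
top [[396.4124438915995, 0.0, 250.9458479520918], [0.0, 396.4124438915995, 194.76363059102434], [0.0, 0.0, 1.0]] [0.3565, -0.0182, 1.2047] [[-0.0223, -0.9756, 0.2186], [-0.9997, 0.0232, 0.0014], [-0.0064, -0.2185, -0.9758]]
scene [[377.26396741280547, 0.0, 255.29458981285362], [0.0, 377.26396741280547, 198.33535367850567], [0.0, 0.0, 1.0]] [1.035, 0.6176, 0.9815] [[-0.8319, 0.4238, -0.3581], [0.5547, 0.6509, -0.5183], [0.0134, -0.6298, -0.7766]]
0.1 [0.18239906 0.64939211 0.25536275] [[-3.98368060e-04 -9.62745970e-01  2.70407173e-01]
 [-1.71341041e-03  2.70407455e-01  9.62744448e-01]
 [-9.99998453e-01 -7.97918282e-05 -1.75730066e-03]] 0.08520140746177617
```

View pics/top0.png

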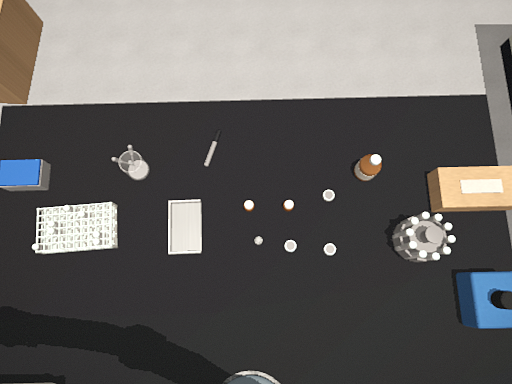

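View pics/scene0.png

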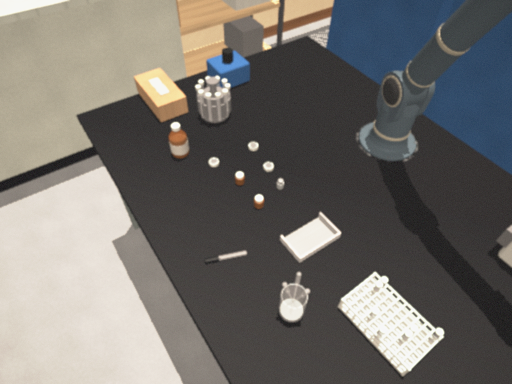

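```bash
cat > h.py <<'E'
from rig import *
import cv2, numpy as np
def ray(n,u,v,z):
    c=camera_params(n);K=c["K"];d=np.asarray(c["rotation"])@np.array([(u-K[0,2])/K[0,0],(v-K[1,2])/K[1,1],1])
    p=np.asarray(c["position"]);return p+d*(z-p[2])/d[2]
def blobs(n,p,box,thr=110,amin=15):
    u0,v0,u1,v1=box
    g=p[v0:v1,u0:u1].min(2)
    m=(g>thr).astype(np.uint8)
    k,l,s,_=cv2.connectedComponentsWithStats(m)
    out=[]
    for i in range(1,k):
        if s[i,4]>=amin:
            x,y,w,h,a=s[i]; out.append((x+u0+(w-1)/2,y+v0+(h-1)/2,w,h,a))
    return out
E
python3 - <<'E'
from h import *
p=np.load("top_p.npy");d=np.load("top_d.npy")
for b in blobs("top",p,(225,180,350,265)): print("top",b,[np.round(ray("top",b[0],b[1],z),3) [:2].tolist() for z in (.014,.04)], d[int(b[1]),int(b[0])])
q=np.load("scene_p.npy")
for b in blobs("scene",q,(200,135,295,210)): print("scene",b,[np.round(ray("scene",b[0],b[1],z),3) [:2].tolist() for z in (.014,.04)])
c=cv2.resize(p[180:270,160:350],None,fx=4,fy=4,interpolation=cv2.INTER_CUBIC)
e=cv2.resize(q[200:270,270:350],None,fx=3,fy=3,interpolation=cv2.INTER_CUBIC)
im=np.zeros((580,760,3),np.uint8);im[:360]=c;im[365:575,:240]=e
cv2.imwrite("pics/crop.png",im[:,:,::-1])
print((p[192:262,186].min(1)).tolist()); print(p[226,160:212].min(1).tolist())
c=camera_params("top");K=c["K"]
def P(u,v):
    z=d[v,u];return np.asarray(c["rotation"])@np.array([(u-K[0,2])*z/K[0,0],(v-K[1,2])*z/K[1,1],z])+c["position"]
for u in range(164,208,2): print(u,np.round(P(u,226),3).tolist(),end=" ")
E
```

```text
top (np.float64(328.5), np.float64(194.5), np.int32(12), np.int32(12), np.int32(117)) [[0.618, -0.255], [0.613, -0.25]] 1.2203699
top (np.float64(248.5), np.float64(204.5), np.int32(10), np.int32(10), np.int32(77)) [[0.593, -0.008], [0.588, -0.009]] 1.1873195
top (np.float64(288.5), np.float64(204.0), np.int32(10), np.int32(9), np.int32(75)) [[0.592, -0.131], [0.586, -0.128]] 1.1919013
top (np.float64(258.0), np.float64(240.0), np.int32(9), np.int32(9), np.int32(58)) [[0.484, -0.035], [0.481, -0.034]] 1.1667479
top (np.float64(290.0), np.float64(245.5), np.int32(13), np.int32(12), np.int32(126)) [[0.465, -0.13], [0.463, -0.127]] 1.1871346
top (np.float64(329.5), np.float64(249.0), np.int32(14), np.int32(13), np.int32(129)) [[0.452, -0.247], [0.45, -0.242]] 1.1793504
scene (np.float64(253.0), np.float64(145.5), np.int32(11), np.int32(10), np.int32(89)) [[0.456, -0.244], [0.471, -0.22]]
scene (np.float64(213.5), np.float64(161.5), np.int32(12), np.int32(10), np.int32(93)) [[0.62, -0.251], [0.631, -0.228]]
scene (np.float64(268.0), np.float64(166.0), np.int32(11), np.int32(11), np.int32
[... 853 characters left out ...]
2, 222, 223, 221, 220, 224, 227, 225, 224, 225, 225, 226, 224, 222, 222, 229, 221, 158, 30, 46, 51, 53, 51, 52, 52, 49, 53, 53]
164 [0.535, 0.252, 0.001] 166 [0.535, 0.247, -0.003] 168 [0.531, 0.235, 0.023] 170 [0.532, 0.23, 0.017] 172 [0.534, 0.227, 0.001] 174 [0.534, 0.221, 0.001] 176 [0.534, 0.216, -0.004] 178 [0.534, 0.209, 0.0] 180 [0.533, 0.203, 0.002] 182 [0.533, 0.196, 0.003] 184 [0.533, 0.19, 0.002] 186 [0.533, 0.184, 0.001] 188 [0.533, 0.179, -0.001] 190 [0.533, 0.173, -0.002] 192 [0.532, 0.166, 0.002] 194 [0.532, 0.16, 0.003] 196 [0.533, 0.154, -0.001] 198 [0.532, 0.148, 0.002] 200 [0.531, 0.141, 0.005] 202 [0.533, 0.136, -0.004] 204 [0.532, 0.13, -0.002] 206 [0.532, 0.123, 0.001]
```

View pics/crop.png

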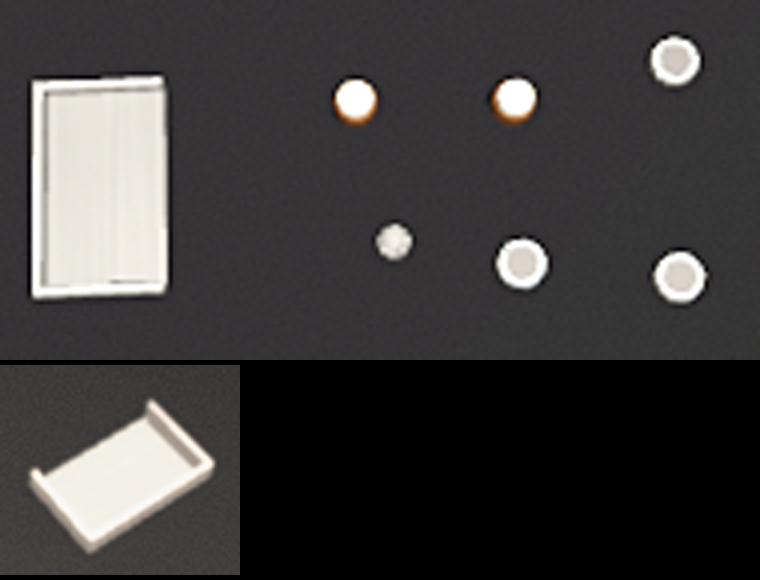

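```bash
cat >> h.py <<'E'
G=0.018; OFF=0.0254; Z=0.031; HOV=0.10
def att(dx,dy):
    n=np.hypot(dx,dy); y=np.array([dx/n,dy/n,0]); x=np.array([0,0,-1.]); return np.c_[x,y,np.cross(x,y)]
def caps(name="top"):
    "white flat things: cap-sized blobs -> bench positions"
    p,_=camera(name); return p,[ray(name,b[0],b[1],.014)[:2] for b in blobs(name,p,(160,180,350,275) if name=="top" else (190,130,350,270))]
def sweep(cap,d,path,feed=0.1,back=0.025,first=False):
    "come down behind cap, push in direction d with cap centre following path, back off, lift"
    cap=np.array(cap);d=np.array(d,float)/np.hypot(*d);R=att(*d)
    s=cap-d*(OFF+back)
    if first: movep([*s,0.2],R)
    else: movep([*s,HOV],R)
    hit=move_l([*s,Z],R,feed=0.12,until_force=12)
    if hit: print("touch on descent",sense()["position"]); return False
    for q in path:
        move_l([*(np.array(q)-d*OFF),Z],R,feed=feed)
    st=sense(); print("t",round(st["time_s"],1),"tcp",st["position"].round(4),"F",st["wrist_force"].round(1))
    e=np.array(path[-1])-d*(OFF+.012)
    move_l([*e,Z],R,feed=0.08); move_l([*e,HOV],R,feed=0.2); return True
E
python3 - <<'E'
from h import *
for u,v in ((201.2,199.2),(201.2,253.7),(168,199.5),(168,254.3)): print(ray("top",u,v,.025).round(3))
for u,v in ((375,160),): print("bottle cap",ray("top",u,v,.13).round(3))
for (x,y,d) in ((.422,-.128,(1,0)),(.409,-.2455,(1,0)),(.664,-.253,(-1,0)),(.533,-.3,(0,1)),(.565,.18,(0,1)),(.5,.18,(0,1))):
    for z in (Z,HOV):
        q=inverse_kinematics([x,y,z],att(*d)); print(x,y,z,None if q is None else np.round(q,2))
command_gripper(G)
print(sense()["finger_gap"], sense()["time_s"])
E
```

```text
[0.611 0.135 0.025]
[0.446 0.134 0.025]
[0.612 0.236 0.025]
[0.446 0.233 0.025]
bottle cap [ 0.69 -0.37  0.13]
0.422 -0.128 0.031 [-0.32  0.54  0.65  2.28 -0.68  0.52 -0.69]
0.422 -0.128 0.1 [-0.38  0.38  0.71  2.25 -0.42  0.64 -0.93]
0.409 -0.2455 0.031 [-0.23  0.69  0.91  2.21 -0.91  0.68 -0.23]
0.409 -0.2455 0.1 [-0.26  0.51  0.92  2.18 -0.62  0.74 -0.49]
0.664 -0.253 0.031 [ 0.09  0.78  0.33  1.62 -0.32  0.8   2.13]
0.664 -0.253 0.1 [ 0.    0.71  0.47  1.59 -0.38  0.93  2.18]
0.533 -0.3 0.031 [-0.01  0.73  0.64  1.89 -0.63  0.74  1.  ]
0.533 -0.3 0.1 [-0.02  0.62  0.66  1.86 -0.5   0.84  0.89]
0.565 0.18 0.031 [-0.65  0.64  0.37  1.92 -0.37  0.65 -0.05]
0.565 0.18 0.1 [-0.69  0.54  0.42  1.89 -0.31  0.77 -0.1 ]
0.5 0.18 0.031 [-0.68  0.57  0.33  2.07 -0.33  0.56 -0.11]
0.5 0.18 0.1 [-0.73  0.45  0.39  2.04 -0.26  0.7  -0.17]
0.018155471874272026 0.75
```

```bash
python3 - <<'E'
from h import *
sweep((.466,-.128),(1,0),[(.533,-.128)],first=True,back=.02)
p,c=caps(); print(np.round(c,3).tolist(), sense()["time_s"])
cv2.imwrite("pics/a.png",cv2.resize(p[150:300,140:390],None,fx=3,fy=3)[:,:,::-1])
E
```

```text
t 6.2 tcp [ 0.5068 -0.128   0.0309] F [-1.3 -0.6 -0.6]
[[0.507, -0.142], [0.618, -0.255], [0.53, 0.187], [0.593, -0.008], [0.452, -0.247]] 7.0333
```

View pics/a.png

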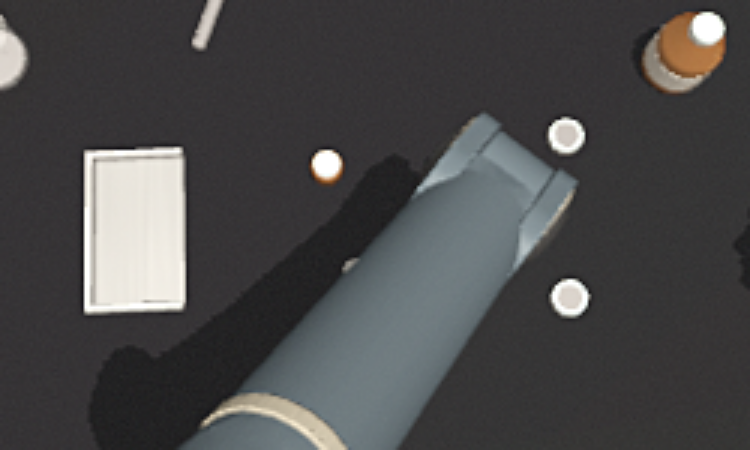

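```bash
python3 - <<'E'
from h import *
movep([.533,-.2,HOV],att(0,1))
p,c=caps("scene"); print(np.round(c,3).tolist(), sense()["time_s"])
p2,c=caps("top"); print(np.round(c,3).tolist(), sense()["time_s"])
cv2.imwrite("pics/b.png",cv2.resize(p[110:280,170:370],None,fx=3,fy=3)[:,:,::-1])
E
```

```text
[[0.457, -0.245], [0.62, -0.251], [0.577, -0.145], [0.539, -0.12], [0.482, -0.036], [0.579, -0.023], [0.531, 0.189], [0.764, 0.112]] 8.325
[[0.634, -0.268], [0.53, 0.187], [0.591, -0.304], [0.593, -0.008], [0.592, -0.131], [0.557, -0.29], [0.535, -0.128], [0.485, -0.035], [0.386, -0.173]] 8.375
```

View pics/b.png

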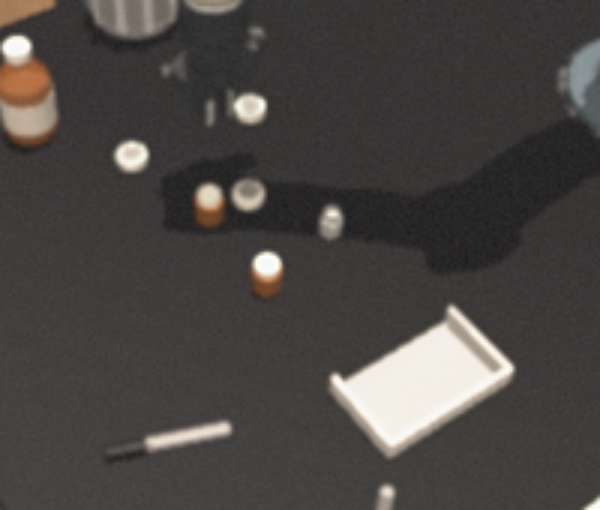

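The cap went where predicted, about (0.535, -0.127), and jars and weight have not moved. Next I push it up the corridor and into the tray.

```bash
python3 - <<'E'
from h import *
sweep((.535,-.127),(0,1),[(.533,-.10),(.533,.06),(.497,.200)])
# cap_c: sideways leg
sweep((.4545,-.2465),(1,0),[(.533,-.2465)])
movep([.533,-.31,HOV],att(0,1))
for n in ("scene","top"):
    p,c=caps(n); print(n,np.round(c,3).tolist())
    if n=="scene": cv2.imwrite("pics/c.png",cv2.resize(p[110:280,170:370],None,fx=3,fy=3)[:,:,::-1])
print(sense()["time_s"])
E
```

```text
t 13.4 tcp [0.4972 0.1738 0.031 ] F [-0.6 -1.3 -0.2]
t 17.6 tcp [ 0.5068 -0.2466  0.0309] F [-0.2  0.3 -0. ]
scene [[0.54, -0.238], [0.621, -0.249], [0.578, -0.146], [0.479, -0.037], [0.579, -0.023], [0.531, 0.189], [0.764, 0.112]]
top [[0.618, -0.255], [0.53, 0.187], [0.593, -0.008], [0.592, -0.131], [0.535, -0.246], [0.484, -0.035], [0.403, -0.266]]
19.7083
```

View pics/c.png

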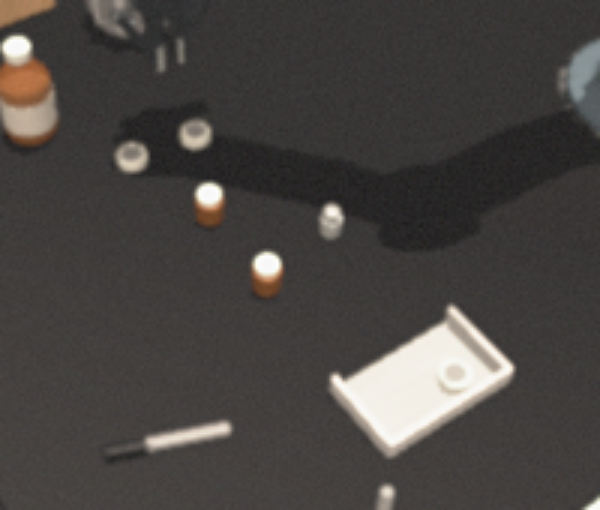

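```bash
python3 - <<'E'
from h import *
sweep((.536,-.245),(0,1),[(.533,-.21),(.533,.06),(.569,.200)])
sweep((.619,-.253),(-1,0),[(.533,-.253)])
movep([.533,-.315,HOV],att(0,1))
for n in ("scene","top"):
    p,c=caps(n); print(n,np.round(c,3).tolist())
    if n=="scene": cv2.imwrite("pics/d.png",cv2.resize(p[110:280,170:370],None,fx=3,fy=3)[:,:,::-1])
print(sense()["time_s"])
E
```

```text
t 25.9 tcp [0.5689 0.1738 0.031 ] F [-0.2  0.2 -0.2]
t 30.4 tcp [ 0.5592 -0.2529  0.0311] F [ 0.8 -0.5  0.8]
scene [[0.536, -0.248], [0.578, -0.146], [0.479, -0.037], [0.579, -0.023], [0.531, 0.189], [0.764, 0.112]]
top [[0.53, 0.187], [0.593, -0.008], [0.592, -0.131], [0.532, -0.252], [0.484, -0.035], [0.422, -0.27]]
32.3417
```

View pics/d.png

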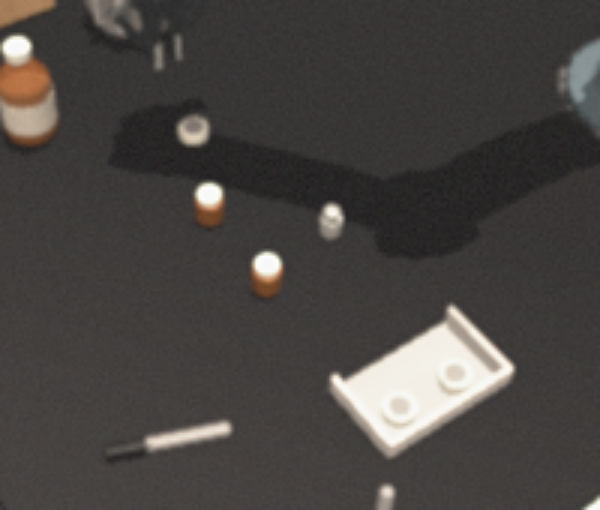

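```bash
python3 - <<'E'
from h import *
sweep((.533,-.251),(0,1),[(.533,-.21),(.533,.178)])
movep([.5,-.25,.25],att(0,1)); sleep(.3)
p,c=caps("scene"); q,c2=caps("top"); print(np.round(c,3).tolist(),np.round(c2,3).tolist(),sense()["time_s"])
im=np.zeros((590,600,3),np.uint8); im[:340]=cv2.resize(p[140:280,170:370],(600,340)); im[345:585,:600]=cv2.resize(q[180:270,155:345],(600,240)) 
cv2.imwrite("pics/e.png",im[:,:,::-1])
g=cv2.cvtColor(cv2.resize(q[190:262,160:210],None,fx=8,fy=8,interpolation=cv2.INTER_CUBIC),cv2.COLOR_RGB2GRAY)
h=cv2.HoughCircles(g,cv2.HOUGH_GRADIENT,1,70,param1=80,param2=14,minRadius=35,maxRadius=58)
if h is not None:
  for x,y,r in h[0][:6]: print("circle",np.round(ray("top",160+(x+.5)/8-.5,190+(y+.5)/8-.5,.014)[:2],3),r)
E
```

```text
t 38.2 tcp [0.533  0.1524 0.031 ] F [-1.  -0.7 -0.6]
[[0.578, -0.146], [0.479, -0.037], [0.579, -0.023], [0.531, 0.189], [0.764, 0.112]] [[0.53, 0.187], [0.593, -0.008], [0.592, -0.131], [0.484, -0.035], [0.416, -0.283]] 40.9
circle [0.472 0.215] 45.7
```

View pics/e.png

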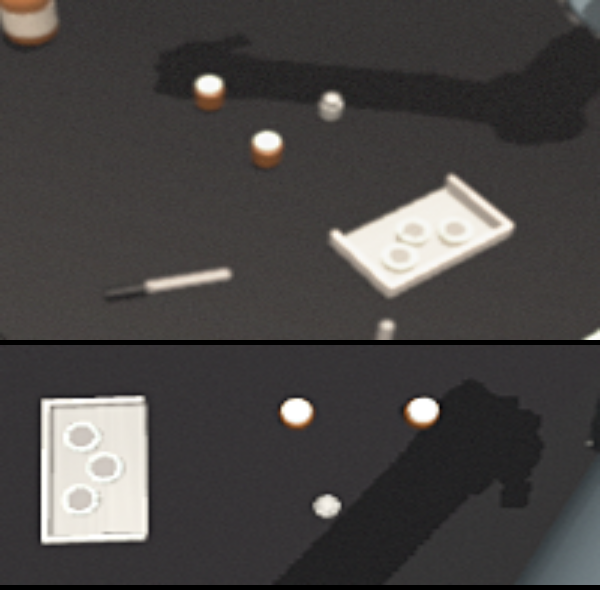

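The picture shows all three caps flat and well inside the tray. In the lower panel they are at about (82,436), (104,466) and (80,499). The jars and weight are where they started.

```bash
python3 -c "
from rig import *
finish_job(); print(sense()['time_s'])"
```

```text
the job is handed in; nothing more can be done
the job is handed in; nothing more can be done
```

I swept all three caps into the tray and handed the job in at about 41 s of the 72 s allowed. The fingertips were set 18 mm apart so each cap sat between them. I pushed each cap sideways, then through the gap between the jars and the weight.

- **Caps:** the last pictures from the top and scene cameras show all three caps flat inside the tray. The cap nearest the mouth is centred roughly 43 mm inside it, reckoned from its pixel position and the last push; 14 mm is needed.
- **Bystanders:** the jars and the weight are within a millimetre or so of where they started in the top camera. The carousel, rack, beaker, bottle and marker were never approached, and I did not re-measure them.
- **Force:** wrist forces stayed under 2 N at the end of each push, the only moments I recorded them. The arm ended clear of everything.
- **Disagreements:** an automatic circle check on the caps in the tray failed, giving one circle that matches no cap, so I relied on the pictures and the pushed positions. The tray measured about 165 mm long on the outside instead of 160 mm, which did not affect the result.

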